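Unlatch and lift out the purple-capped tube cassette

ROBOT

A 6-joint arm with a two-finger parallel gripper is mounted at the origin on the work surface. World frame = base frame: x ahead of the robot, y to its left, z up, the work surface at z = 0. Lengths are in m, angles in degrees, forces in N, time in s.
With the tool pointing down it reaches from about 0.35 to 0.875 m from the base axis. Payload 4.2 kg.
Tool frame: the origin (TCP) lies midway between the tips of the shut fingers; the grasp point (between the pads) lies 19 mm behind it; z points along the fingers, y is the line along which they close (so a half turn about z gives the same grasp; the last joint's range is limited). The gripper opens to 87 mm and grips with 3 to 60 N. Pads are 19 mm wide; open, the fingers measure 117 mm over their backs; the gripper's body (75 mm by 190 mm) begins 51 mm behind the grasp point.
Start: joints at [90.275, 22.042, 0.453, 0, -68.411, -14.817], TCP at [0.157, 0.605, 0.223] pointing down, gripper open.
Joint ranges: [-179.83, 179.83], [-69.29, 118.12], [-61.27, 80.66], [-181.25, 117.63], [-171.15, -9.14], [-177.46, 177.46]. Speed limits (degrees/s): [159.86, 159.86, 180, 180, 180, 180].

INTERFACE

Orientations are given as [roll, pitch, yaw] about the fixed x, y, z axes, in that order (R = Rz(yaw) Ry(pitch) Rx(roll)).
In Python, from plant import bot gives the robot as it stands. The module is installed in compiled form; this text tells all that it offers.
- The arm moves only by the tool carry_out, never from a script. Its argument "moves" is a list that holds one entry, the list of rows, each a list of 6 numbers: the shift along the tool's x, y, z in cm, then the turn, a rotation vector about the tool's x, y, z in rad. A call has 1 to 10 rows; each row shifts and turns the commanded pose from where the row before left it, along the tool's axes as they then stand; what a row does not reach is not made up. A row lasts 1/8 s, in which the tool goes at most 62.5 mm and 10.7 degrees, less where a joint would pass 70% of its speed; a pose out of reach is approached as far as the arm can. A call with a gripper value outside its range is refused whole. "claw" is the gripper's target within -1 to 1 (shut at 1, half-way at 0, fully open at -1), set as the call begins (left out, the last holds). The fingers move at their own pace and stop on an object; "squeeze" is the grip in N (left out, the last holds). Time passes only in rows, so rows that do not move let the fingers close. It gives the time, the measured TCP pose, the force, the opening and the grip force at its end, in the units of the state.
- bot.observe(): the state, without advancing time (a new reading comes with each control period).
- bot.capture(name): name is "scene" or "top" or "wrist"; returns the picture (420x560x3 uint8, red, green, blue); there is no depth.
- bot.camera_model(name): a dict with "fx", "fy", "cx", "cy" (pixels), "R" (3x3) and "t" (3): a world point X has camera coordinates R X + t; the wrist camera has in their place "T_tool_cam" (4x4, takes a point from camera to tool coordinates, whose origin is the TCP and whose axes are the flange's). Camera axes: x right, y down, z forward; pixel columns grow to the right and rows downward; lengths in m; the calibration is good to about 2 mm. A picture is of the moment at which its call begins: read the wrist's pose just before it. camera_model takes no time and is no camera call.
- bot.close_job(): hands the job in; it is judged then, once.
The state is a dict: "t": time; "joint_pos": joint angles; "qvel": joint speeds; "tau": joint torques, N m; "position": TCP position; "eef_rot": TCP orientation; "ft_force": force on the tool from outside, world axes, zero at the start; "moment": the same for the moment, N m; "opening": finger opening in m; "grip_force": force on a finger pad.
Only numpy, scipy, OpenCV 4.12 (cv2) and the standard library are available. Lean on these libraries where they do the work, as an engineer would, in place of code of your own. Each camera call takes 0.05 s, during which the arm holds its last target. There are 200 camera calls.

TASK

Slide the clear guard window of the tube mixer fully open, then pinch the two orange side catches of the purple-capped cassette together and lift the cassette straight out of its dock. Finish holding it: keep it pinched in the gripper, level and still, a good few centimetres clear above the top of the mixer, and do not put it down or let go. Leave the green-capped cassette, the mug, the phone and the rack of red-capped tubes where they are.

Things in the scene. Friction and masses are not known exactly. Their poses are not given: they have to be found in the camera images.
- mixer: Fixed white benchtop tube mixer, blue trim, 330 (x) x 350 (y) x 110 mm high, blue window rails on its front and back edges to 122 mm; origin under its centre, z up, yaw within 0.25 rad. Open-topped bay at x +-142, y -158 to -22 mm, floor 30 mm above the bench, with two docks at x -70 and +70, y -90 mm, for the purple and the green cassette (either may be in front); dock guides rise 28 mm from the floor.
- window (a joint): Guard window, m: 0 = shut over the bay, 0.16 = fully open (slid to the mixer's left, +y, over the deck). It starts 0 to 0.04. Friction about 2 N; it stays where it is left. The pane is 296 (x) x 150 (y) x 5 mm, clear with a blue frame, its upper face 116 mm above the bench.
- window_knob (a point): Centre of the window's black square knob: 22 x 22 mm, sides along the mixer's x and y, 34 mm tall; this point is 17 mm under the knob's top and 17 mm over the pane (133 mm above the bench). The point moves with the window.
- purple_center (a point): Centre of the wanted cassette: white block 36 (x) x 100 (y) x 52 mm with 12 purple tube caps reaching 70 mm; this point is 36 mm above its underside (66 mm above the bench when seated); axes as the mixer's. 0.25 to 0.4 kg, about 1.5 mm play in its dock.
- purple: The same purple-capped cassette (origin under its centre). Its two orange catch pads stand in the middle of its long sides (-x and +x), each 28 mm wide (y), 34 to 70 mm above the underside, best gripped 54 mm up (18 mm above point purple_center); outer faces 60 mm apart when free, 48 mm fully pinched. Beside a pad 80 mm is free towards the other cassette's pad, 42 mm towards the bay wall.
- purple_catch_near (a joint): Inward travel (m) of the catch on the cassette's -x side: 0 = out, hooked under the dock's steel keeper; 0.006 = fully pinched. Springs: 3 N to start, about 8 N at the full travel. The cassette is freed at about 0.003 to 0.005 on both catches together; the catches spring back when let go.
- purple_catch_far (a joint): The same for the catch on the cassette's +x side.
- green_center (a point): Centre (36 mm above its underside) of the other cassette, of the same make with green caps; it stays latched in its dock.
- mug: White mug, 85 mm high, 76 mm across, handle at its +y; loose bystander, origin under its centre.
- phone: Black phone lying flat, 150 x 72 x 9 mm; loose bystander, origin under its centre.
- rack: White rack of red-capped tubes, 90 x 130 x 73 mm; loose bystander, origin under its centre.

How it is judged:
By the outcome, as a careful person would: the job done as asked, in the order asked, and still so for the second after the job is handed in, while the arm keeps its last pose, push and grip.
It also fails if it takes over 48 s, if anything falls off the work surface, if the arm or the gripper's body presses on something with over 40 N, if the wrist force passes 120 N, or if a joint passes its speed limit or range.

## Working session

There is one attempt and no reset: what is moved stays moved. The work goes in short steps, Python scripts to look and compute and a tool call to move; the robot and the scene stay as the last step left them, time stands still between calls to the robot, and variables do not carry over. Pictures are saved under pics/ and viewed, at most 10 in all, crops included, and the job is handed in when it is done.

Besides the shell and the picture viewer there is one more tool, called after "Call:" as name([rows], argument=value, ...), one row to a line, values as JSON. carry_out: Moves the arm, as the interface text tells. Its arguments: {"type":"object","properties":{"moves":{"type":"array","items":{"type":"array","items":{"type":"array","items":{"type":"number"}}}},"claw":{"type":"number"},"squeeze":{"type":"number"}},"required":["moves"]}

```bash
mkdir -p pics
python3 - <<'E'
from plant import bot
import cv2,numpy as np
s=bot.observe();print({k:np.round(v,3).tolist() for k,v in s.items()})
for n in("scene","top"):
    cv2.imwrite(f"pics/{n}0.png",bot.capture(n)[:,:,::-1]); m=bot.camera_model(n); print(n,{k:np.round(v,3).tolist() for k,v in m.items()})
print(bot.camera_model("wrist"))
E
```

```text
{'t': 0.0, 'joint_pos': [90.274, 22.091, 0.379, -0.03, -68.411, -14.818], 'qvel': [-0.054, 0.003, 0.084, 0.008, -0.015, 0.092], 'tau': [-0.001, -39.066, 18.74, 4.22, 0.011, -0.0], 'position': [0.157, 0.604, 0.221], 'eef_rot': [179.874, -0.005, -14.555], 'ft_force': [-0.982, 0.114, -0.065], 'moment': [0.023, 0.002, 0.025], 'grip_force': 0.0, 'opening': 0.087}
scene {'fx': 434.56, 'fy': 434.56, 'cx': 281.027, 'cy': 212.398, 'R': [[0.677, 0.736, 0.009], [0.471, -0.424, -0.774], [-0.565, 0.528, -0.634]], 't': [-0.374, -0.167, 1.72]}
top {'fx': 433.133, 'fy': 433.133, 'cx': 285.322, 'cy': 209.342, 'R': [[-0.014, -1.0, 0.005], [-0.978, 0.013, -0.21], [0.21, -0.008, -0.978]], 't': [0.02, 0.516, 1.161]}
{'fx': 366.71355020962164, 'fy': 366.71355020962164, 'cx': 275.9435556369454, 'cy': 212.0304690261582, 'T_tool_cam': array([[-2.24945092e-04, -9.70275010e-01, -2.42004863e-01,
         6.57943632e-02],
       [ 9.99999944e-01, -1.58203237e-04, -2.95218993e-04,
         5.06231307e-05],
       [ 2.48157659e-04, -2.42004916e-01,  9.70274992e-01,
        -1.63361738e-01],
       [ 0.00000000e+00,  0.00000000e+00,  0.00000000e+00,
         1.00000000e+00]])}
```

View pics/top0.png

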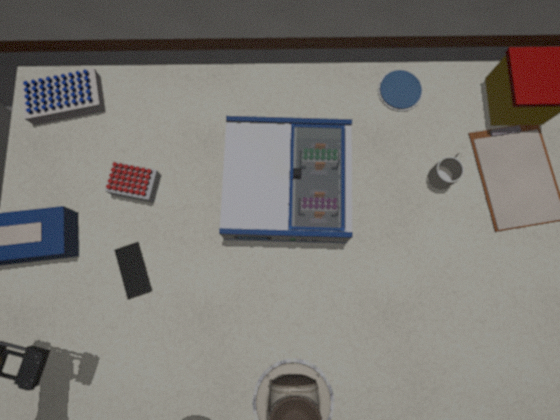

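View pics/scene0.png

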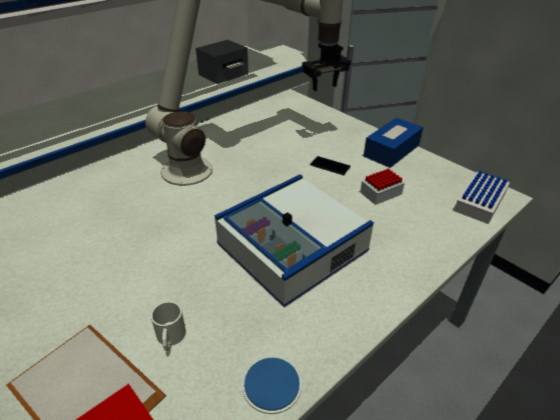

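The top view shows the mixer around (287,178), purple caps at about (319,203) nearer the robot, green at (320,155), and the black knob at (297,173). The pane is nearly shut. The scene view agrees: mug, phone and rack are all clear of the mixer.

```bash
cat > h.py <<'E'
from plant import bot
import cv2,numpy as np
from scipy.spatial.transform import Rotation as Ro
def cam(n,s=None):
    m=bot.camera_model(n);K=(m["fx"],m["fy"],m["cx"],m["cy"])
    if n!="wrist": R=np.array(m["R"]).T; return K,R,-R@np.array(m["t"])
    T=np.array(m["T_tool_cam"]);Rt=Ro.from_euler("xyz",s["eef_rot"],degrees=True).as_matrix()
    return K,Rt@T[:3,:3],Rt@T[:3,3]+s["position"]
def ray(c,uv,z):
    K,R,o=c;uv=np.asarray(uv,float).reshape(-1,2)
    d=np.c_[(uv[:,0]-K[2])/K[0],(uv[:,1]-K[3])/K[1],np.ones(len(uv))]@R.T
    return o+d*((z-o[2])/d[:,2])[:,None]
def mask(im,lo,hi,roi):
    h=cv2.cvtColor(im,cv2.COLOR_RGB2HSV);m=cv2.inRange(h,lo,hi);r=np.zeros_like(m)
    x0,y0,x1,y1=roi;r[y0:y1,x0:x1]=m[y0:y1,x0:x1];return r
def rect(m):
    p=np.argwhere(m>0)[:,::-1].astype(np.float32);return cv2.minAreaRect(p),len(p)
E
python3 - <<'E'
from h import *
im=cv2.imread("pics/top0.png")[:,:,::-1].copy();c=cam("top")
roi=(222,115,355,243)
for n,lo,hi,z,r in(("purple",(135,60,40),(170,255,255),.1,roi),("green",(50,60,30),(85,255,255),.1,roi),("knob",(0,0,0),(180,120,40),.15,(285,160,308,186)),("rails",(100,120,40),(125,255,255),.122,roi),("orange",(5,100,60),(20,255,255),.1,roi)):
    m=mask(im,lo,hi,r);q,k=rect(m)
    cn,l,st,ce=cv2.connectedComponentsWithStats(m)
    for i in range(1,cn):
        if st[i,4]>8: print(n,st[i].tolist(),ce[i].round(1),ray(c,ce[i],z)[0].round(4))
    if n in("purple","green","knob"): print(n,q,ray(c,q[0],z)[0].round(4))
m=mask(im,(100,120,40),(125,255,255),roi)
for a,b in((115,128),(228,243)):
    p=np.argwhere(m[a:b]>0)[:,::-1]+[0,a]; w=ray(c,p,.122);f=np.polyfit(w[:,1],w[:,0],1);print("rail yaw",-np.degrees(np.arctan(f[0])),w.mean(0))
E
```

```text
purple [315, 198, 3, 5, 9] [316.3 199.7] [ 0.5326 -0.0717  0.1   ]
purple [321, 198, 4, 10, 19] [322.2 202.4] [ 0.5248 -0.0874  0.1   ]
purple [333, 199, 3, 4, 9] [334.1 200.3] [ 0.5301 -0.1199  0.1   ]
purple ((319.5, 202.5), (9.0, 31.0), 90.0) [ 0.5246 -0.0801  0.1   ]
green [305, 149, 3, 10, 17] [305.5 153.4] [ 0.6649 -0.0456  0.1   ]
green [310, 149, 3, 4, 9] [311.1 150.7] [ 0.6728 -0.0613  0.1   ]
green [316, 150, 4, 9, 21] [317. 154.] [ 0.6629 -0.0775  0.1   ]
green [322, 150, 3, 9, 21] [322.9 153.9] [ 0.6629 -0.0938  0.1   ]
green [327, 150, 4, 9, 19] [328.5 153.8] [ 0.6629 -0.1094  0.1   ]
green [334, 150, 3, 9, 19] [334.6 153.6] [ 0.6633 -0.1264  0.1   ]
green [310, 154, 3, 4, 9] [311.1 155.9] [ 0.6575 -0.0609  0.1   ]
green ((313.6193542480469, 195.01858520507812), (30.873153686523438, 95.8473129272461), 8.841814994812012) [ 0.5457 -0.0647  0.1   ]
knob [294, 174, 6, 4, 14] [296.2 175.9] [ 0.5854 -0.0167  0.15  ]
knob ((296.1999816894531, 176.10000610351562), (4.919349670410156, 2.683281421661377), 26.56505012512207) [ 0.585  -0.0166  0.15  ]
rails [222, 117, 129, 120, 1445] [302.5 180.3] [ 0.5814 -0.0344  0.122 ]
rail yaw -3.620402442449987 [ 0.75050121 -0.02882612  0.122     ]
rail yaw -1.4415218315357092 [ 0.44077332 -0.01149056  0.122     ]
```

Call:
carry_out([
  [[0,0,-1.4,0,0,0.165],[0,0,-1.4,0,0,0.165],[0,0,-1.4,0,0,0.165],[0,0,-1.4,0,0,0.165],[0,0,-1.4,0,0,0.165],[0,0,-1.4,0,0,0.165],[0,0,-1.4,0,0,0.165],[0,0,-1.4,0,0,0.165]],
], claw=-1)

```text
t: 1.1
position: [0.1568, 0.6047, 0.3343]
eef_rot: [180.0, -0.1, -90.5]
ft_force: [0.4, 0.1, 1.5]
opening: 0.0872
grip_force: 0.0
```

Call:
carry_out([
  [[5,-3,0,0,0,0],[5,-3,0,0,0,0],[5,-3,0,0,0,0],[5,-3,0,0,0,0],[5,-3,0,0,0,0],[5,-3,0,0,0,0],[5,-3,0,0,0,0],[5,-3,0,0,0,0],[5,-3,0,0,0,0],[5,-3,0,0,0,0]],
])

```text
t: 2.35
position: [0.4558, 0.1022, 0.3344]
eef_rot: [180.0, 0.0, -90.2]
ft_force: [1.4, 0.6, 0.5]
opening: 0.0866
grip_force: 0.0
```

Call:
carry_out([
  [[5,-3,0,0,0,0],[5,-3,0,0,0,0],[5,-3,0,0,0,0],[0,0,0,0,0,0],[0,0,0,0,0,0]],
])

```text
t: 2.98
position: [0.5446, -0.0463, 0.3339]
eef_rot: [179.9, 0.0, -90.2]
ft_force: [-0.1, 0.6, -0.4]
opening: 0.0869
grip_force: 0.0
```

Run:
```python
from h import *
s=bot.observe();im=bot.capture("wrist");cv2.imwrite("pics/w1.png",im[:,:,::-1]);np.save("s1.npy",np.r_[s["position"],s["eef_rot"]]);print(s["t"],s["position"],s["eef_rot"])
```

```text
2.975 [ 0.54459747 -0.04627638  0.33391528] [ 1.79918545e+02  7.58421623e-03 -9.02139562e+01]
```

View pics/w1.png

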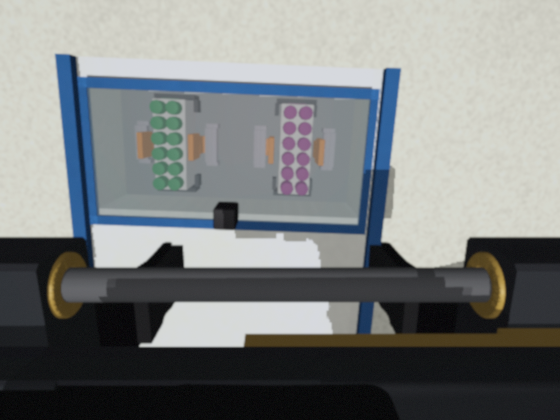

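The wrist view shows purple caps at about (297,150) with orange pads at (269,150) and (320,151), green on the left at (167,145), and the knob at (226,215). The window frame runs from about (90,82) to (378,228), nearly shut.

Run:
```python
from h import *
v=np.load("s1.npy");s=dict(position=v[:3],eef_rot=v[3:]);c=cam("wrist",s)
im=cv2.imread("pics/w1.png")[:,:,::-1].copy();P={}
for n,lo,hi,z,r in(("purple",(135,50,40),(170,255,255),.1,(270,90,325,205)),("green",(45,50,30),(90,255,255),.1,(140,90,200,200)),("oL",(5,90,60),(22,255,255),.1,(258,125,282,170)),("oR",(5,90,60),(22,255,255),.1,(308,125,332,170)),("knob",(0,0,0),(180,255,45),.15,(205,195,245,235))):
    m=mask(im,lo,hi,r);q,k=rect(m);w=ray(c,cv2.boxPoints(q),z);print(n,k,np.round(q[0],1),np.round(q[1],1),round(q[2],1),ray(c,q[0],z)[0].round(4));P[n]=w
    if n in("purple","green"):
        p=np.argwhere(m>0)[:,::-1].astype(float);ww=ray(c,p,z)[:,:2];e=np.linalg.svd(ww-ww.mean(0),full_matrices=False)[2][0];print("yaw",np.degrees(np.arctan2(-e[0],e[1])))
    if n=="knob": 
        print("box",cv2.boundingRect(m)); k=cv2.boundingRect(m)
        print("z.15:",ray(c,[[k[0],k[1]],[k[0]+k[2],k[1]+k[3]]],.15).round(4).tolist(),"z.116",ray(c,[[k[0],k[1]],[k[0]+k[2],k[1]]],.116).round(4).tolist())
        print(im[195:236:4,215:240:3].max(2))
m=mask(im,(100,120,40),(125,255,255),(55,55,405,230))
for a,b in((55,82),(378,402)):
    p=np.argwhere(m[:,a:b]>0)[:,::-1]+[a,0];w=ray(c,p,.122);f=np.polyfit(w[:,1],w[:,0],1);print("rail yaw",-np.degrees(np.arctan(f[0])),w.mean(0),f)
```

```text
purple 1312 [296.  150.3] [27.1 88.1] 2.3 [ 0.5228 -0.0809  0.1   ]
yaw -2.5849534987965463
green 1876 [166.  145.4] [89.5 31. ] 88.7 [ 0.6617 -0.0866  0.1   ]
yaw -2.617257505644055
oL 130 [269.5 149.5] [ 6. 25.] 2.7 [ 0.5511 -0.0819  0.1   ]
oR 116 [320.3 152. ] [ 4.7 24.2] 4.4 [ 0.4968 -0.079   0.1   ]
knob 379 [226.5 215. ] [24. 21.] 90.0 [ 0.5929 -0.0225  0.15  ]
box (216, 203, 22, 25)
z.15: [[0.6027, -0.0346, 0.15], [0.5821, -0.0092, 0.15]] z.116 [[0.6084, -0.027, 0.116], [0.5849, -0.0269, 0.116]]
[[139 140 139 140 139 139 139 140 140]
 [142 142 141 140 140 141 141 141 142]
 [138  60  21  23  25  28  32  46 133]
 [ 69  20  19  17  18  17  16  17 126]
 [ 63  63  61  38  34  35  32  18 126]
 [ 60  62  62  39  36  37  33  17 157]
 [ 57  59  58  37  35  36  30  19 148]
 [ 55  58  57  35  36  35  30  42  96]
 [ 56  54  55  35  32  34  32  82  97]
 [216 214 213 212 211 211 206 148 147]
 [217 218 218 217 217 218 217 163 152]]
rail yaw -4.245433429235961 [ 0.74815494 -0.10164542  0.122     ] [0.0742327  0.75570035]
rail yaw -0.7470761742307301 [ 0.43431782 -0.09675089  0.122     ] [0.01303968 0.43557942]
```

Call:
carry_out([
  [[-2.6,-5.0,2,0,0,0.04],[0,0,4.5,0,0,0],[0,0,4.5,0,0,0],[0,0,4.5,0,0,0],[0,0,3.5,0,0,0],[0,0,2,0,0,0],[0,0,0,0,0,0],[0,0,0,0,0,0]],
], claw=-0.2)

```text
t: 4.03
position: [0.5957, -0.0194, 0.1261]
eef_rot: [-179.9, 0.0, -92.4]
ft_force: [-0.4, -0.1, -0.4]
opening: 0.0524
grip_force: 0.0
```

Call:
carry_out([
  [[0,0,0,0,0,0],[0,0,0,0,0,0],[0,0,0,0,0,0],[0,0,0,0,0,0],[0,0,0,0,0,0]],
], claw=1, squeeze=15)

```text
t: 4.65
position: [0.5955, -0.0204, 0.1248]
eef_rot: [-179.9, 0.0, -92.5]
ft_force: [1.0, -1.2, -0.1]
opening: 0.0215
grip_force: 15.0
```

Call:
carry_out([
  [[-1,0,0,0,0,0],[-2,0,0,0,0,0],[-2,0,0,0,0,0],[-2,0,0,0,0,0],[-2,0,0,0,0,0],[-2,0,0,0,0,0],[-1,0,0,0,0,0],[0,0,0,0,0,0]],
])

```text
t: 5.65
position: [0.6008, 0.1015, 0.1248]
eef_rot: [-179.9, 0.1, -92.4]
ft_force: [4.1, 2.8, -0.1]
opening: 0.0218
grip_force: 15.0
```

Call:
carry_out([
  [[-0.5,0,0,0,0,0],[-0.5,0,0,0,0,0],[0,0,0,0,0,0]],
])

```text
t: 6.02
position: [0.6011, 0.1095, 0.1248]
eef_rot: [-179.9, 0.0, -92.5]
ft_force: [5.6, 0.4, 0.3]
opening: 0.0218
grip_force: 15.0
```

Call:
carry_out([
  [[-0.5,0,0,0,0,0],[-0.5,0,0,0,0,0],[0,0,0,0,0,0]],
])

```text
t: 6.4
position: [0.6015, 0.1194, 0.1248]
eef_rot: [-179.9, 0.0, -92.5]
ft_force: [4.4, -0.4, -0.4]
opening: 0.0218
grip_force: 15.0
```

Call:
carry_out([
  [[-0.5,0,0,0,0,0],[-0.5,0,0,0,0,0],[0,0,0,0,0,0]],
])

```text
t: 6.78
position: [0.602, 0.1294, 0.1247]
eef_rot: [-179.9, 0.0, -92.5]
ft_force: [4.7, -1.2, -0.5]
opening: 0.022
grip_force: 15.0
```

Call:
carry_out([
  [[-0.3,0,0,0,0,0],[-0.3,0,0,0,0,0],[0,0,0,0,0,0]],
])

```text
t: 7.15
position: [0.6019, 0.1305, 0.1248]
eef_rot: [179.9, -0.4, -92.5]
ft_force: [8.1, -13.3, 1.2]
opening: 0.0221
grip_force: 15.0
```

Call:
carry_out([
  [[-0.3,0,0,0,0,0],[-0.3,0,0,0,0,0],[0,0,0,0,0,0]],
])

```text
t: 7.52
position: [0.6021, 0.1347, 0.1246]
eef_rot: [179.9, -0.6, -92.6]
ft_force: [9.6, -18.8, -0.2]
opening: 0.022
grip_force: 15.0
```

Call:
carry_out([
  [[0,0,0,0,0,0],[0,0,0,0,0,0],[0,0,0,0,0,0],[0,0,-3,0,0,0],[0,0,-5,0,0,0],[0,0,-2,0,0,0]],
], claw=-1)

```text
t: 8.28
position: [0.6027, 0.1425, 0.228]
eef_rot: [-179.8, 0.1, -92.4]
ft_force: [0.6, 0.4, -0.6]
opening: 0.0739
grip_force: 0.0
```

Call:
carry_out([
  [[5,1.8,0,0,0,0],[5,1.8,0,0,0,0],[5,1.8,0,0,0,0],[5,1.8,0,0,0,0],[0,0,0,0,0,0],[0,0,0,0,0,0]],
])

```text
t: 9.02
position: [0.5214, -0.0548, 0.2247]
eef_rot: [-180.0, 0.0, -92.5]
ft_force: [0.8, 0.6, -0.3]
opening: 0.0868
grip_force: 0.0
```

Run:
```python
from h import *
s=bot.observe();im=bot.capture("wrist");cv2.imwrite("pics/w2.png",im[:,:,::-1]);np.save("s2.npy",np.r_[s["position"],s["eef_rot"]]);print(s["t"],s["position"],s["eef_rot"],s["opening"])
```

```text
9.025 [ 0.52141855 -0.054838    0.22466141] [-1.79996401e+02  2.13391716e-02 -9.24584624e+01] 0.08675772423979743
```

View pics/w2.png

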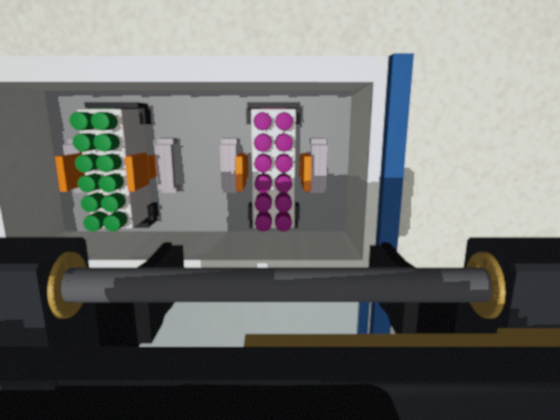

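The bay is now uncovered, with no pane over either cassette. Purple caps are at about (273,172), with orange pads at (241,172) and (307,172).

Run:
```python
from h import *
v=np.load("s2.npy");s=dict(position=v[:3],eef_rot=v[3:]);c=cam("wrist",s)
im=cv2.imread("pics/w2.png")[:,:,::-1].copy()
Rt=Ro.from_euler("xyz",v[3:],degrees=True).as_matrix()
for n,lo,hi,z,r in(("purple",(135,50,30),(170,255,255),.1,(248,100,300,235)),("oL",(5,120,60),(22,255,255),.1,(230,140,252,200)),("oR",(5,120,60),(22,255,255),.1,(298,140,318,200))):
    m=mask(im,lo,hi,r);q,k=rect(m);b=cv2.boundingRect(m);w=ray(c,q[0],z)[0]
    print(n,k,b,w.round(4),"tool cm",(Rt.T@(w-v[:3])*100).round(2))
    if n=="purple":
        ww=ray(c,np.argwhere(m>0)[:,::-1],z)[:,:2];e=np.linalg.svd(ww-ww.mean(0),full_matrices=False)[2][0];print("yaw",np.degrees(np.arctan(-e[0]/e[1])))
    else: print(ray(c,[[b[0],b[1]+b[3]/2],[b[0]+b[2],b[1]+b[3]/2]],z).round(4).tolist())
```

```text
purple 3164 (254, 107, 39, 125) [ 0.5226 -0.0836  0.1   ] tool cm [ 2.87 -0.24 12.47]
yaw -2.6416296529063144
oL 414 (235, 153, 13, 39) [ 0.5479 -0.0823  0.1   ] tool cm [ 2.64 -2.76 12.47]
[[0.5527, -0.0821, 0.1], [0.5424, -0.0817, 0.1]]
oR 407 (299, 153, 13, 39) [ 0.4975 -0.0802  0.1   ] tool cm [ 2.64  2.28 12.47]
[[0.5023, -0.08, 0.1], [0.492, -0.0795, 0.1]]
```

Call:
carry_out([
  [[2.7,-0.2,0,0,0,0],[0,0,4,0,0,0],[0,0,4,0,0,0],[0,0,3,0,0,0],[0,0,2,0,0,0],[0,0,2,0,0,0],[0,0,0.8,0,0,0],[0,0,0,0,0,0],[0,0,0,0,0,0]],
])

```text
t: 10.2
position: [0.5231, -0.0819, 0.0673]
eef_rot: [-179.9, 0.0, -92.4]
ft_force: [-0.0, -1.1, 0.2]
opening: 0.0872
grip_force: 0.0
```

Call:
carry_out([
  [[0,0,0,0,0,0],[0,0,0,0,0,0],[0,0,0,0,0,0],[0,0,0,0,0,0],[0,0,0,0,0,0],[0,0,0,0,0,0]],
], claw=1, squeeze=30)

```text
t: 10.95
position: [0.5227, -0.0824, 0.0673]
eef_rot: [-179.9, -0.0, -92.4]
ft_force: [-1.1, 0.1, 4.9]
opening: 0.0458
grip_force: 30.0
```

Call:
carry_out([
  [[0,0,-0.3,0,0,0],[0,0,-0.4,0,0,0],[0,0,-0.5,0,0,0],[0,0,-0.5,0,0,0],[0,0,0,0,0,0]],
])

```text
t: 11.58
position: [0.5226, -0.0822, 0.084]
eef_rot: [-179.9, 0.0, -92.5]
ft_force: [-0.0, -0.4, -4.0]
opening: 0.0455
grip_force: 30.0
```

Call:
carry_out([
  [[0,0,-1,0,0,0],[0,0,-1.5,0,0,0],[0,0,-2,0,0,0],[0,0,-2.5,0,0,0],[0,0,-2.5,0,0,0],[0,0,-2.5,0,0,0],[0,0,-2.5,0,0,0],[0,0,-1.5,0,0,0],[0,0,-1,0,0,0],[0,0,0,0,0,0]],
])

```text
t: 12.82
position: [0.5224, -0.0822, 0.2539]
eef_rot: [-180.0, 0.0, -92.5]
ft_force: [-0.5, 0.1, -3.0]
opening: 0.0455
grip_force: 30.0
```

Call:
carry_out([
  [[0,0,0,0,0,0],[0,0,0,0,0,0],[0,0,0,0,0,0],[0,0,0,0,0,0]],
])

```text
t: 13.32
position: [0.5222, -0.0823, 0.2533]
eef_rot: [180.0, -0.0, -92.5]
ft_force: [-0.3, 0.7, -3.0]
opening: 0.0455
grip_force: 30.0
```

Run:
```python
from h import *
a=bot.capture("scene")[80:330,130:450];b=bot.capture("wrist")
a=cv2.resize(a,(538,420));i=np.hstack([a,b]);cv2.imwrite("pics/f1.png",cv2.resize(i,(800,306))[:,:,::-1])
```

```text
(no output)
```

View pics/f1.png

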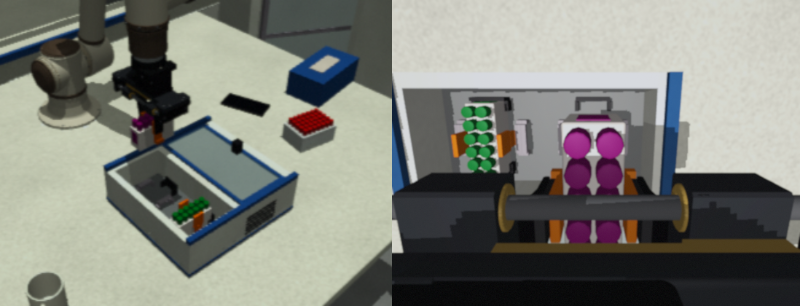

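The cassette hangs level in the gripper at about (150,130), well above the mixer. The window is fully open with the knob at (237,147), and green is still in its dock.

```bash
python3 -c "
from plant import bot
print(bot.close_job())"
```

```text
the job is handed in; nothing more can be done
None
```

I slid the window open to its end stop, then pinched the purple cassette free and lifted it out. It is held level and still, its underside about 9 cm above the mixer's rails, and the job was handed in at about 13.5 s.

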